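Load the teapot with the infuser that fits and put its lid on

TASK

Get the white teapot ready for brewing: of the three steel stick infusers take the longest one that fits completely inside the pot under its lid, pass its lower end into the pot's mouth and only then let it go, so that it does not fall from above the rim and chip the glaze. Then set the blue lid down, level and fully home, on the pot. Leave the pot standing where it is under the reading lamp, do not knock the lamp, and leave the other infusers, the tin, the spray bottle and the mug as they stand.

Things in the scene. Friction and masses are not known exactly. Their poses are not given: they have to be found in the camera images.
- pot: white ceramic teapot, round and straight-walled, 100 mm diameter, 130 mm tall, open mouth 92 mm wide; inner floor 6 mm above its underside. Inside depth 124 mm, 116 mm under the seated lid. 0.75 kg, loose, on the turntable (35 mm above the table). Loop handle reaching 92 mm out along its +y, spout 92 mm out along -y, both below the rim. Origin: centre of the underside, z up.
- pot_mouth (a point): centre of the pot's mouth, in the plane of its rim, 130 mm above the pot's underside.
- lid: blue silicone lid (stiff, 90 g), lying right way up on the table, to the right. Bottom up: tapered round plug 82 mm wide, 8 mm deep, entering the pot's mouth with 5 mm play all round; flange 110 mm wide, 5 mm thick, that sits on the rim; round upright knob 26 mm wide, 32 mm high. Origin: centre of the plug's underside, z up; when home it is 122 mm above the pot's origin.
- infuser_short: shortest steel stick infuser: closed perforated stainless tube 28 mm diameter, 70 mm long, standing on the tray. Origin: centre of its lower end, z along the tube to its cap.
- infuser_medium: middle steel stick infuser: same tube, 28 mm diameter, 100 mm long, about 70 g, standing on the tray. Origin: centre of its lower end, z along the tube to its cap.
- infuser_long: longest steel stick infuser: same tube, 28 mm diameter, 140 mm long, standing on the tray. Origin: centre of its lower end, z along the tube to its cap.
- tray: fixed light wooden drip tray, 80 mm (its x) by 270 mm (its y), floor 6 mm and rim 10 mm above the table, on the robot's left. The three infusers stand upright on it in a row along its y, about 95 mm apart, in any order. Origin: centre of the underside.
- lamp: clip-on reading lamp held by a chrome spring clip on the table's far edge, fixed. A 12 mm gooseneck rises from the clip and bends back along the lamp's -x to a white shade that hangs over the pot. Origin: on the table top straight below the shade's centre, 250 mm before the clip; z up.
- lamp_shade (a point): centre of the lower rim of the lamp's white shade, 120 mm wide, 385 mm above the table; shade, socket and gooseneck fill the space from there up to 570 mm. It hangs over the pot, its centre about 35 mm beyond the pot's axis: the room straight above the mouth is taken, and the pot is reached from the robot's side with a leaning tool.
- turntable: round wooden turntable, 300 mm diameter, top 35 mm above the table; the top turns on a stiff bearing (about 0.2 N m) if pushed. Carries the pot, the tin and the spray bottle. Origin: centre, at table height; fixed.
- tin: closed matte aluminium tin, 72 mm diameter, 92 mm tall, on the turntable's far half. Origin: centre of the underside.
- spray: green plastic spray bottle with a white trigger head, empty, 64 mm diameter, 194 mm tall, on the turntable's far half. Origin: centre of the underside.
- mug: white ceramic mug, 80 mm diameter, 92 mm tall, on the table at the far right. Origin: centre of the underside.
There are look-alikes about, which are no part of the job. Leave any yellow look-alike of the tin alone. What is shaped like the pot but black is not meant.

How it is judged (in metres and radians):
On the way, in this order (a step that is already met when the one before it is completed fails the run):
1. the middle-length infuser is inside the pot, down to its floor (z of infuser_medium in the frame of pot between 0 and 0.03 m and horizontal distance between infuser_medium and pot below 0.045 m), for 0.2 s.
2. the lid is fully home on the pot (z of lid in the frame of pot between 0.118 and 0.126 m and horizontal distance between lid and pot below 0.009 m and angle between the z axis of lid and the z axis of pot, either way round below 0.06 rad and angle between lid's own z axis and vertical below 0.3 rad), for 0.2 s.
At the end, for the whole second after the job is handed in: The 100 mm infuser is in the pot (foot within 30 mm of its underside); the lid is home: centred to 9 mm, level to 0.06 rad, within 4 mm of the rim; the pot is upright within 40 mm, and the other infusers, tin, spray bottle and mug upright within 30 mm, of their starts; all at rest (all of step 1 and all of step 2 and angle between pot's own z axis and vertical below 0.05 rad and linear speed of each of lid, pot below 0.02 m/s and distance of pot from where it was at the start of the episode below 0.04 m and distance of each of tin, spray, mug, infuser_short, infuser_long from where it was at the start of the episode below 0.03 m and angle between each of tin, spray, mug, infuser_short, infuser_long's own z axis and vertical below 0.2 rad); the robot touches nothing.
It fails at once if the infuser was let go over the pot with its lower end still above the rim (z of infuser_medium in the frame of pot above 0.132 m and horizontal distance between infuser_medium and pot below 0.12 m and contact force between the fingers and infuser_medium below 0.05 N).
It fails at once if the lid was dropped on the pot from more than about 20 mm (z of lid in the frame of pot above 0.145 m and horizontal distance between lid and pot below 0.1 m and contact force between the fingers and lid below 0.05 N).
It fails at once if the lamp was knocked (over 2 N) (contact force between lamp and anything else above 2 N).
It fails at once if the pot was tipped or shifted by more than 40 mm (angle between pot's own z axis and vertical above 0.25 rad or distance of pot from where it was at the start of the episode above 0.04 m).
It fails at once if another infuser, the tin, the spray bottle or the mug was moved by more than 30 mm or tipped (distance of any of infuser_short, infuser_long, tin, spray, mug from where it was at the start of the episode above 0.03 m or angle between any of infuser_short, infuser_long, tin, spray, mug's own z axis and vertical above 0.3 rad).
It also fails if it takes over 62 s, if anything falls off the work surface, if the arm or the gripper's body presses on something with over 40 N, if the wrist force passes 120 N, or if a joint passes its speed limit or range.

ROBOT

A 6-joint arm with a two-finger parallel gripper is mounted at the origin on the work surface. World frame = base frame: x ahead of the robot, y to its left, z up, the work surface at z = 0. Lengths are in mm, angles in rad, forces in N, time in s.
With the tool pointing down it reaches from about 325 to 900 mm from the base axis. Payload 3.5 kg.
Tool frame: the origin (TCP) lies on the centre line of the jaws, within the pads' length; the fingertips stand 11 mm ahead of it and the grasp point (between the pads) lies 8 mm behind it (finger_overhang is the distance from the TCP to the fingertips, in mm); z points along the fingers, y is the line along which they close (so a half turn about z gives the same grasp; the last joint's range is limited). The gripper opens to 85 mm and grips with 20 to 120 N. Pads are 22 mm wide; open, the fingers measure 114 mm over their backs; the gripper's body (76 mm by 85 mm) begins 54 mm behind the grasp point. The pads swing forward as they close: fully open they stand 13 mm farther back than shut.
Start: joints at [1.244, 0.276, -0.026, 1.268, 0, 1.467], TCP at [138.717, 609.409, 242.313] pointing down, gripper open.
Joint ranges: [-3.12, 3.12], [-0.85, 1.88], [-1.08, 1.24], [-1.95, 2.15], [-1.57, 1.53], [-3.14, 3.14]. Speed limits (rad/s): [2.57, 2.57, 3.14, 3.14, 3.14, 3.14].

INTERFACE

Orientations are given as [roll, pitch, yaw] about the fixed x, y, z axes, in that order (R = Rz(yaw) Ry(pitch) Rx(roll)).
In Python, from station import sense, grab_frame, camera_model, close_job, spot_in, outline_of, finger_overhang gives the robot as it stands.
- The arm moves only by the tool send_rows, never from a script. Its argument "moves" is one flat list of numbers, 7 for each row, row after row: the finger opening in cm, from 0 to 8.54, then the shift along the tool's x, y, z in cm, then the turn, a rotation vector about the tool's x, y, z in rad. In form: [claw, dx, dy, dz, wx, wy, wz, claw, dx, dy, dz, wx, wy, wz, ...]. A call has exactly 5 rows; each row is the pose to reach, as a shift and turn from the pose commanded when the call began, along the tool's axes at that moment; what a row does not reach only later rows make up. A row lasts 1/10 s, in which the tool goes at most 50 mm and 8.59 degrees, less where a joint would pass 70% of its speed; a pose out of reach is approached as far as the arm can. A call with a gripper value outside its range is refused whole. The fingers move at their own pace and stop on an object; the grip force is fixed at half the most. Time passes only in rows, so rows that repeat a pose let the fingers close, or fill a call up. It gives the time, the measured TCP pose, the force, the opening and the grip force at its end, in the units of the state.
- sense(): the state, without advancing time (a new reading comes with each control period).
- grab_frame(name): name is "side" or "top"; returns (picture, depth): 400x640x3 uint8, red, green, blue; 400x640 float32, mm along the optical axis (not along the pixel's ray), 0 where there is no reading.
- camera_model(name): a dict with "camera_matrix" (3x3 intrinsics, pixels), "dist" ([k1, k2, p1, p2, k3] as OpenCV has them; the pictures are not rectified), "cam_to_world" (4x4, takes a point from camera to world coordinates). Camera axes: x right, y down, z forward; pixel columns grow to the right and rows downward; lengths in mm; the calibration is good to about 2 mm. A picture is of the moment at which its call begins. camera_model takes no time and is no camera call.
- close_job(): hands the job in; it is judged then, once.
Trained networks look in the newest picture that a camera, given by its name, has taken for a name from the list of things; names that differ only in an ending like _2 or _b are one class to them, and where a whole thing is asked for, a point or a joint stands for the part that bears it (a point fixed in the world has none). Each returns a list of dicts, best first, with "confidence" (0 to 1); they miss things now and then, are a little off and sometimes report something else, mostly with a low value. They report only what shows in the picture. A call takes as long as a camera call. They do not tell look-alikes from the thing itself.
- spot_in(camera, query): "extent" ([centre column, centre row, width, height] in pixels, round what is visible of it).
- outline_of(camera, query): "region" (400x640 bool, what is visible of it) and "extent" ([centre column, centre row, width, height] in pixels, round what is visible of it).
The state is a dict: "time": time; "qpos": joint angles; "qd": joint speeds; "tau": joint torques, N m; "eef_pos": TCP position; "orientation": TCP orientation; "force": force on the tool from outside, world axes, zero at the start; "ft_torque": the same for the moment, N m; "opening": finger opening in mm; "finger_force": force on a finger pad.
Only numpy, scipy, OpenCV 4.12 (cv2) and the standard library are available. Lean on these libraries where they do the work, as an engineer would, in place of code of your own. Each camera call takes 0.05 s, during which the arm holds its last target. There are 200 camera calls.

## Working session

There is one attempt and no reset: what is moved stays moved. The work goes in short steps, Python scripts to look and compute and a tool call to move; the robot and the scene stay as the last step left them, time stands still between calls to the robot, and variables do not carry over. Pictures are saved under pics/ and viewed, at most 10 in all, crops included, and the job is handed in when it is done.

Besides the shell and the picture viewer there is one more tool, called after "Emit:" by a JSON object that holds its "fn" and its "kwargs". send_rows: Moves the arm, as the interface text tells. Its arguments: {"type":"object","properties":{"moves":{"type":"array","items":{"type":"number"}}},"required":["moves"]}

```bash
mkdir -p pics; ls; python3 - <<'E'
from station import *
import cv2,numpy as np
print(sense())
for c in("side","top"):
    p,d=grab_frame(c); cv2.imwrite(f"pics/{c}0.png",p[...,::-1]); np.savez(f"{c}0.npz",p=p,d=d)
    m=camera_model(c); print(c,m)
    for q in["pot","lid","infuser_medium","infuser_short","infuser_long","tin","spray","mug","lamp_shade","tray","turntable"]:
        print(q,[(np.round(r["extent"]).tolist(),round(r["confidence"],2)) for r in spot_in(c,q)][:4])
E
```

```text
pics
{'time': 0.0, 'qpos': array([ 1.24364364e+00,  2.77160658e-01, -2.79419933e-02,  1.26797750e+00,
        1.78837917e-05,  1.46741156e+00]), 'qd': array([-0.0014878 ,  0.00017844,  0.00164922,  0.00074698,  0.00143663,
       -0.00155702]), 'tau': array([-1.00169647e-03, -4.45515311e+01,  2.95198435e+01,  1.63882674e-02,
       -1.88490421e-04, -1.08996153e-05]), 'eef_pos': array([138.43609569, 608.68152123, 241.11370225]), 'orientation': array([-3.13932287e+00, -2.53479802e-04,  2.91782443e+00]), 'force': array([-0.44181262,  0.25953036, -0.93589959]), 'ft_torque': array([-0.02826597, -0.00498561,  0.03277026]), 'finger_force': 0.0, 'opening': 85.54357347506856}
side {'camera_matrix': array([[425.64366333,   0.        , 320.75948385],
       [  0.        , 425.64366333, 196.4591639 ],
       [  0.        ,   0.        ,   1.        ]]), 'dist': array([-0.08468169,  0.        ,  0.        ,  0.        ,  0.        ]), 'cam_to_world': array([[-8.67903671e-01, -3.15139570e-01,  3.83966494e-01,
         1.74293705e+02],
       [-4.96651441e-01,  5.36562486e-01, -6.82230199e-01,
    
[... 1754 characters left out ...]
 134.0, 50.0, 124.0], 0.43)]
lid [([430.0, 234.0, 32.0, 33.0], 0.82), ([357.0, 199.0, 61.0, 25.0], 0.74)]
infuser_medium [([242.0, 224.0, 11.0, 8.0], 0.46)]
infuser_short [([273.0, 222.0, 10.0, 10.0], 0.63)]
infuser_long [([300.0, 226.0, 11.0, 10.0], 0.49), ([356.0, 200.0, 53.0, 23.0], 0.21)]
tin [([423.0, 140.0, 30.0, 28.0], 0.91), ([387.0, 164.0, 14.0, 23.0], 0.51)]
spray [([328.0, 162.0, 22.0, 26.0], 0.89), ([356.0, 199.0, 52.0, 24.0], 0.64)]
mug [([454.0, 177.0, 41.0, 26.0], 0.68), ([388.0, 163.0, 16.0, 21.0], 0.64)]
lamp_shade [([356.0, 200.0, 59.0, 24.0], 0.74), ([362.0, 134.0, 46.0, 124.0], 0.71)]
tray [([271.0, 222.0, 84.0, 24.0], 0.89)]
turntable [([352.0, 185.0, 92.0, 89.0], 0.97)]
```

View pics/side0.png

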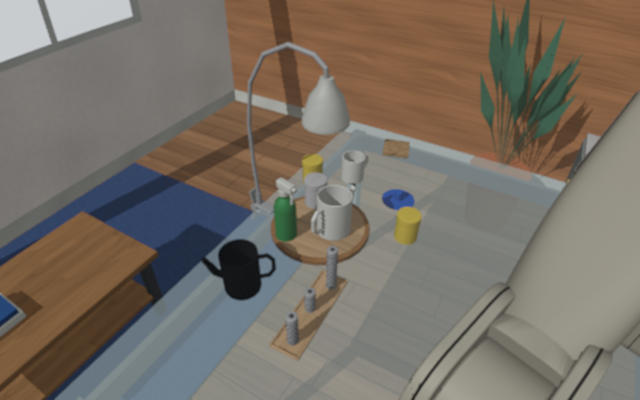

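View pics/top0.png

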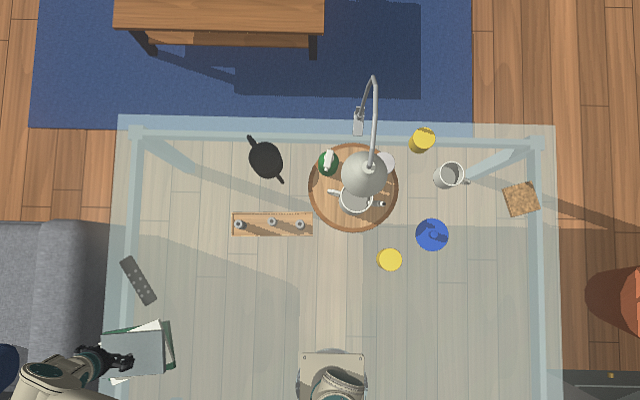

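The side view shows the white pot at (334,212), with a black look-alike at (240,270). The infusers in it are long (333,268), short (310,300) and medium (291,329). The lid is at (397,200), the shade at (326,112), and the yellow tins at (407,226) and (312,165). In the top view, the medium infuser is at (239,224), short at (272,221), long at (300,225), the pot mouth at about (356,200) and the lid at (431,234).

Next I'll get metric positions from depth.

```bash
cat > h.py <<'E'
import numpy as np,cv2
from station import *
from scipy.optimize import least_squares
def cloud(c,d):
    m=camera_model(c);K,D,T=m["camera_matrix"],np.array(m["dist"]),m["cam_to_world"]
    h,w=d.shape;u,v=np.meshgrid(np.arange(w),np.arange(h))
    n=cv2.undistortPoints(np.stack([u,v],-1).reshape(-1,1,2).astype(np.float64),K,D).reshape(h,w,2)
    P=np.dstack([n[...,0]*d,n[...,1]*d,d]);W=P@T[:3,:3].T+T[:3,3];W[d<=0]=np.nan
    return W
def proj(c,p):
    m=camera_model(c);T=np.linalg.inv(m["cam_to_world"])
    return cv2.projectPoints(np.array(p,float).reshape(-1,1,3),cv2.Rodrigues(T[:3,:3])[0],T[:3,3],m["camera_matrix"],np.array(m["dist"]))[0].reshape(-1,2)
def circ(xy,r=None):
    c0=np.median(xy,0)
    if r: f=least_squares(lambda p:np.hypot(*(xy-p[:2]).T)-r,c0,loss="soft_l1",f_scale=2)
    else: f=least_squares(lambda p:np.hypot(*(xy-p[:2]).T)-p[2],[*c0,40],loss="soft_l1",f_scale=2)
    return f.x
E
cat > m.py <<'E'
from h import *
for c in("side","top"):
    z=np.load(f"{c}0.npz");W=cloud(c,z["d"]);p=z["p"].astype(int)
    def box(u,v,w,h): 
        B=W[int(v-h/2):int(v+h/2)+1,int(u-w/2):int(u+w/2)+1].reshape(-1,3); return B[~np.isnan(B[:,0])]
    L={"side":dict(med=(291,329,22,44),short=(310,301,20,32),long=(333,268,20,52),pot=(333,213,60,60),lid=(396,201,44,34),tin=(315,190,30,45),spray=(285,208,30,70),mug=(354,167,34,40),shade=(327,103,56,70),ytin=(407,226,34,44)),
       "top":dict(med=(240,224,18,16),short=(272,222,16,14),long=(300,226,16,14),pot=(356,200,60,36),lid=(430,234,40,40),spray=(328,162,30,30),tin=(389,160,16,24),mug=(454,175,44,36),shade=(364,172,56,56),ytin=(390,260,30,30))}[c]
    for k,b in L.items():
        B=box(*b); print(c,k,len(B),"zpct",np.round(np.percentile(B[:,2],[2,50,90,98,100])))
        zt=np.percentile(B[:,2],99); lo={"pot":45,"lid":5,"tin":50,"spray":50,"mug":15}.get(k,22)
        S=B[(B[:,2]>lo)]
        if k=="pot":S=S[S[:,2]<170]
        if k=="lid":
            S=S
        if len(S)>5:
            print("   med",np.round(np.median(S,0)),"min",np.round(np.percentile(S,3,0)),"max",np.round(np.percentile(S,97,0)))
            r={"med":14,"short":14,"long":14,"tin":36,"spray":32,"mug":40,"ytin":None,"pot":50}.get(k)
            if r and c=="side":print("   circ",np.round(circ(S[:,:2],r),1))
E
python3 m.py
```

```text
side med 1029 zpct [ -2.   8. 101. 108. 110.]
   med [504. 315.  82.] min [496. 299.  26.] max [519. 321. 109.]
   circ [509.9 306.4]
side short 686 zpct [-2.  8. 74. 77. 79.]
   med [519. 214.  60.] min [509. 199.  25.] max [533. 220.  77.]
   circ [523.6 205.1]
side long 1107 zpct [ -2.  34. 131. 147. 149.]
   med [516. 118.  54.] min [499. -12.  28.] max [586. 129. 147.]
   circ [514.1 110.5]
side pot 3702 zpct [ -1.  73. 151. 164. 169.]
   med [603. -45. 119.] min [ 550. -128.   51.] max [718.  23. 164.]
   circ [601.  -55.6]
side lid 1573 zpct [-3.  4. 91. 93. 95.]
   med [ 476. -298.   15.] min [ 393. -363.    9.] max [ 539. -151.   94.]
side tin 1419 zpct [ -2. 100. 151. 164. 168.]
   med [ 695. -110.  126.] min [ 596. -258.   57.] max [802.  -6. 164.]
   circ [671.8 -97.6]
side spray 2192 zpct [-754.   59.  205.  229.  231.]
   med [695.  46. 146.] min [675.  23.  57.] max [727.  63. 229.]
   circ [709.3  27.8]
side mug 1429 zpct [ -3.  14.  86. 153. 169.]
   med [ 678. -342.   66.] min [ 591. -422.   20.] max [ 723. -132.  156.]
   circ [ 687.3 -364.3]
side shade 4020 zpct [
[... 649 characters left out ...]
 168.]
top lid 1676 zpct [-6.  8. 18. 43. 55.]
   med [ 495. -317.   14.] min [ 444. -371.    6.] max [ 548. -266.   44.]
top spray 955 zpct [ -3.  43. 230. 405. 418.]
   med [694.  30. 171.] min [629.  -2.  65.] max [727.  59. 407.]
top tin 424 zpct [ -4. 126. 435. 464. 471.]
   med [ 708. -151.  129.] min [ 629. -174.  122.] max [742. -92. 464.]
top mug 1663 zpct [-6.  4. 79. 94. 99.]
   med [ 684. -375.   66.] min [ 650. -426.   19.] max [ 725. -326.   96.]
top shade 3230 zpct [  1. 406. 490. 544. 560.]
   med [631. -53. 411.] min [ 581. -175.   32.] max [777.  -0. 535.]
top ytin 955 zpct [ -6.   9.  95.  98. 102.]
   med [ 411. -168.   92.] min [ 379. -203.   41.] max [ 441. -138.   99.]
```

```bash
cat > m2.py <<'E'
from h import *
for c in("side","top"):
    z=np.load(f"{c}0.npz");W=cloud(c,z["d"]).reshape(-1,3);p=z["p"].reshape(-1,3).astype(int)
    def sel(cx,cy,r,z0,z1): return (np.hypot(W[:,0]-cx,W[:,1]-cy)<r)&(W[:,2]>z0)&(W[:,2]<z1)
    for z0,z1 in((60,100),(100,150),(150,170),(162,172)):
        S=W[sel(600,-52,62,z0,z1)]
        if len(S)>10: print(c,"pot",z0,len(S),np.round(circ(S[:,:2],50),1),np.round(circ(S[:,:2]),1),"zmax",np.round(np.percentile(S[:,2],98),1))
    S=W[sel(600,-52,100,45,160)&~sel(600,-52,58,0,200)]; a=np.degrees(np.arctan2(S[:,1]+52,S[:,0]-600)); print(c,"protr",np.histogram(a,bins=18,range=(-180,180))[0])
    blue=(p[:,2]>p[:,0]+60)
    for z0,z1 in((6,20),(35,60)):
        S=W[sel(495,-317,70,z0,z1)&blue]
        if len(S)>10:print(c,"lid",z0,len(S),"minmax mid",np.round((np.percentile(S,1,0)+np.percentile(S,99,0))/2,1),np.round(np.ptp(S,0)),np.round(np.mean(S,0),1),"z",np.round(np.percentile(S[:,2],[50,98])))
    S=W[sel(635,-50,90,375,600)]
    for z0 in range(375,600,20):
        Q=S[(S[:,2]>=z0)&(S[:,2]<z0+20)]
        if len(Q)>8: print(c,"shade",z0,len(Q),np.round(Q.min(0)),np.round(Q.max(0)),np.round(circ(Q[:,:2]),0))
    for n,cx,cy,h in(("med",509,305,107),("short",522,205,77),("long",511,111,147)):
        S=W[sel(cx,cy,22,h-12,h+8)]; S2=W[sel(cx,cy,22,20,h-10)]; print(c,n,len(S),np.round(np.mean(S,0),1),np.round((S.min(0)+S.max(0))/2,1),np.round(circ(S2[:,:2],14),1) if len(S2)>10 else "")
E
python3 m2.py
python3 -c "
import cv2;a=cv2.imread('pics/side0.png')[60:350,230:430];b=cv2.imread('pics/top0.png')[120:270,225:475]
cv2.imwrite('pics/crop1.png',cv2.resize(a,None,fx=2,fy=2,interpolation=3)[:, :]);"
```

```text
side pot 60 394 [599.5 -56.9] [598.6 -55.3  48.2] zmax 99.2
side pot 100 800 [598.8 -54.8] [598.2 -54.8  47.9] zmax 149.1
side pot 150 370 [598.6 -55.4] [598.5 -55.2  47.9] zmax 166.6
side pot 162 133 [598.9 -55.8] [598.5 -55.4  47.6] zmax 167.4
side protr [ 0  0  0 53  2  0  0  0  0  0  0  0 95 21  0  0  0  0]
side lid 6 303 minmax mid [ 493.4 -317.8   13.2] [105. 104.  11.] [ 490.2 -316.6   13.1] z [13. 17.]
side lid 35 41 minmax mid [ 494.2 -317.    42.3] [26. 21. 15.] [ 493.5 -314.5   43. ] z [44. 48.]
side shade 375 161 [571. -78. 385.] [672.   5. 395.] [631. -57.  60.]
side shade 395 427 [570. -87. 395.] [682.   5. 415.] [631. -57.  57.]
side shade 415 389 [575. -85. 415.] [679.   0. 435.] [631. -57.  52.]
side shade 435 362 [582. -80. 435.] [674.  -4. 455.] [631. -57.  46.]
side shade 455 369 [588. -80. 455.] [672. -12. 475.] [631. -56.  36.]
side shade 475 195 [603. -68. 475.] [654. -25. 495.] [630. -56.  22.]
side shade 495 123 [612. -70. 495.] [646. -38. 515.] [626. -49.  11.]
side shade 515 59 [625. -59. 516.] [650. -46. 535.] [639. -70.  18.]
side shade 535 104 [636. -63.
[... 1028 characters left out ...]
  52.]
top shade 435 242 [ 582. -105.  435.] [678.  -6. 455.] [631. -56.  46.]
top shade 455 484 [587. -98. 455.] [672. -14. 475.] [631. -56.  36.]
top shade 475 222 [600. -85. 475.] [661. -25. 495.] [632. -56.  24.]
top shade 495 163 [613. -75. 495.] [649. -38. 514.] [631. -56.  14.]
top shade 515 29 [627. -62. 515.] [643. -51. 535.] [635. -56.   5.]
top shade 535 74 [628. -64. 535.] [685. -52. 554.] [   3784. -226258.  226223.]
top shade 555 136 [657. -67. 555.] [724. -54. 569.] [747. 913. 975.]
top med 65 [510.2 306.5 106.1] [510.6 307.1 106.1] [510.7 307.3]
top short 62 [522.8 205.6  76.1] [524.3 206.6  74.5] [512.9 184.7]
top long 65 [512.7 114.4 146.1] [513.2 114.8 145. ] [493.1 100. ]
```

View pics/crop1.png

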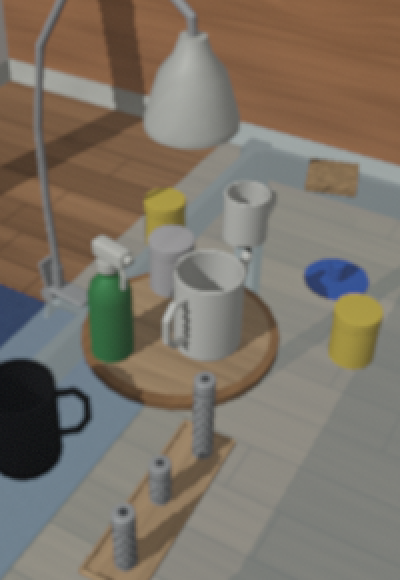

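The crop confirms the medium infuser is the near-left stick, at side (291,329). It is 100 mm long and stands at about (510,306). The pot is at (599.5,-55.5), the lid at (494,-318.5) and the shade at (631,-57).

I'll reach with a tool leaning 45° in the radial plane.

```bash
cat > plan.py <<'E'
from h import *
from scipy.spatial.transform import Rotation as Ro
def tool(az,lean):
    s,c=np.sin,np.cos
    z=np.array([c(az)*s(lean),s(az)*s(lean),-c(lean)]);y=np.array([-s(az),c(az),0]);return Ro.from_matrix(np.column_stack([np.cross(y,z),y,z]))
def plan(grasp,az=None,lean=45,back=0,up=0,calls=None):
    """grasp: world point wanted at the grasp point (8 mm behind TCP); prints the step of each 5-row call (cm, rad, tool axes)"""
    st=sense();g=np.array(grasp,float);az=np.arctan2(g[1],g[0]) if az is None else az
    R=tool(az,np.radians(lean));t=g+R.apply([0,0,8-back])+[0,0,up]
    R0=Ro.from_euler("xyz",st["orientation"]);p=st["eef_pos"]
    w=(R0.inv()*R).as_rotvec();D=t-p
    n=calls or max(1,int(np.ceil(max(np.linalg.norm(w)/.15,np.linalg.norm(D)/48)/5)))
    print("t",round(st["time"],2),"pos",p.round(1),"target",t.round(1),"q",st["qpos"].round(2),"open",round(st["opening"],1),"F",st["force"].round(1),"ff",round(st["finger_force"],1))
    for k in range(n):
        print(" call",k+1,"d",((R0*Ro.from_rotvec(w*k/n)).inv().apply(D/n)/10).round(2),"w",(w/n).round(3))
E
python3 -c "
from plan import *
plan((510,306,86),back=110)"
```

```text
t 1.2 pos [138.7 609.4 242.3] target [448.2 268.9 158.1] q [ 1.24  0.28 -0.03  1.27 -0.    1.47] open 85.2 F [-0.5  0.6  0.2] ff 0.0
 call 1 d [-18.87 -13.17   4.21] w [-0.15  -0.373 -0.362]
 call 2 d [-10.6  -19.52   7.33] w [-0.15  -0.373 -0.362]
```

Emit:
{"fn": "send_rows", "kwargs": {"moves": [6,-3.8,-2.6,0.8,-0.03,-0.075,-0.072,6,-7.5,-5.3,1.7,-0.06,-0.15,-0.145,6,-11.3,-7.9,2.5,-0.09,-0.224,-0.217,6,-15.1,-10.5,3.4,-0.12,-0.3,-0.29,6,-18.9,-13.2,4.2,-0.15,-0.373,-0.362]}}

```text
time: 1.7
eef_pos: [294.6, 437.9, 200.5]
orientation: [3.058, 0.396, -3.011]
force: [0.7, -0.8, -0.7]
opening: 59.9
finger_force: 0.0
```

```bash
python3 -c "
from plan import *
plan((510,306,86),back=110)"
```

```text
t 1.7 pos [294.6 437.9 200.5] target [448.2 268.9 158.1] q [ 0.98 -0.06 -0.56  0.74 -0.24  0.79] open 59.9 F [ 0.7 -0.8 -0.7] ff 0.0
 call 1 d [-10.39 -19.43   7.34] w [-0.148 -0.369 -0.358]
```

Emit:
{"fn": "send_rows", "kwargs": {"moves": [6,-2.1,-3.9,1.5,-0.03,-0.074,-0.072,6,-4.2,-7.8,2.9,-0.06,-0.148,-0.143,6,-6.2,-11.7,4.4,-0.09,-0.221,-0.215,6,-8.3,-15.5,5.9,-0.118,-0.295,-0.286,6,-10.4,-19.4,7.3,-0.148,-0.369,-0.358]}}

```text
time: 2.2
eef_pos: [446.6, 268.5, 158.9]
orientation: [-3.139, 0.787, -2.599]
force: [1.5, 1.6, -0.2]
opening: 59.9
finger_force: 0.0
```

```bash
python3 -c "
from plan import *
plan((510,306,86))"
```

```text
t 2.2 pos [446.6 268.5 158.9] target [514.9 308.9  80.3] q [ 0.34 -0.21 -0.99  0.01  0.14 -0.14] open 59.9 F [ 1.5  1.6 -0.2] ff 0.0
 call 1 d [-0.04 -0.03 11.16] w [-0.001  0.002  0.001]
```

Emit:
{"fn": "send_rows", "kwargs": {"moves": [6,0,0,3,0,0,0,6,0,0,6,0,0,0,6,0,0,8.5,0,0,0,6,0,0,10.4,0,0,0,6,0,0,11.1,0,0,0]}}

```text
time: 2.7
eef_pos: [514.2, 309.5, 77.7]
orientation: [3.139, 0.78, -2.607]
force: [0.1, -0.6, -0.1]
opening: 60.0
finger_force: 0.0
```

```bash
python3 - <<'E'
from plan import *
plan((510,306,86))
p,d=grab_frame("side");W=cloud("side",d).reshape(-1,3)
uv=proj("side",[(510,306,106),(510,306,6),sense()["eef_pos"]]).round(0);print(uv)
cv2.imwrite("pics/g.png",cv2.resize(np.ascontiguousarray(p[260:370,230:350,::-1]),None,fx=4,fy=4,interpolation=2))
E
```

```text
t 2.7 pos [514.2 309.5  77.7] target [514.9 308.9  80.3] q [ 0.38  0.14 -0.93 -0.27  0.11 -0.11] open 60.0 F [ 0.1 -0.6 -0.1] ff 0.0
 call 1 d [-0.21 -0.08 -0.17] w [-0.002 -0.006 -0.004]
[[291. 315.]
 [293. 340.]
 [289. 323.]]
```

View pics/g.png

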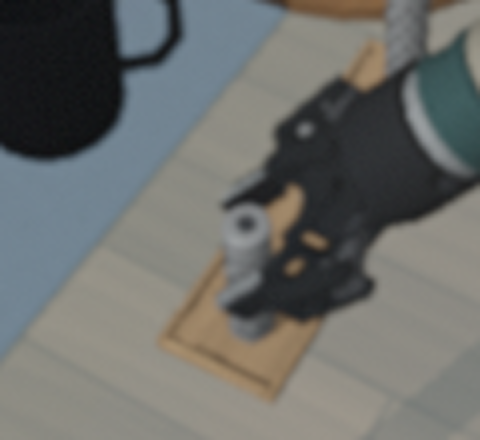

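The medium infuser stands between the fingers at crop (245,235). The gripper hides the short one, but no contact force shows. Closing now.

Emit:
{"fn": "send_rows", "kwargs": {"moves": [0,0,0,0,0,0,0,0,0,0,0,0,0,0,0,0,0,0,0,0,0,0,0,0,0,0,0,0,0,0,0,0,0,0,0]}}

```text
time: 3.25
eef_pos: [513.5, 309.7, 79.9]
orientation: [3.14, 0.783, -2.606]
force: [-1.7, -0.9, 2.8]
opening: 26.7
finger_force: 59.2
```

```bash
python3 -c "
from plan import *
plan((510,306,86),up=170)"
```

```text
t 3.25 pos [513.5 309.7  79.9] target [514.9 308.9 250.3] q [ 0.38  0.14 -0.93 -0.27  0.11 -0.11] open 26.7 F [-1.7 -0.9  2.8] ff 59.2
 call 1 d [-12.07  -0.11 -12.03] w [-0.002 -0.002 -0.004]
```

Emit:
{"fn": "send_rows", "kwargs": {"moves": [0,-1.5,0,-1.5,0,0,0,0,-4.5,0,-4.5,0,0,0,0,-7.5,0,-7.5,0,0,0,0,-10.5,0,-10.5,0,0,0,0,-12.6,0,-12.6,0,0,0]}}

```text
time: 3.75
eef_pos: [514.7, 309.9, 261.3]
orientation: [3.141, 0.786, -2.606]
force: [0.6, 0.0, -0.2]
opening: 26.3
finger_force: 59.6
```

```bash
python3 -c "
from plan import *
plan((560,-52,264))"
```

```text
t 3.75 pos [514.7 309.9 261.3] target [565.6 -52.5 258.3] q [ 0.38 -0.19 -0.72  0.26  0.11 -0.11] open 26.3 F [ 0.6  0.  -0.2] ff 59.6
 call 1 d [  5.1  -16.87  -4.91] w [0.223 0.    0.222]
 call 2 d [  1.17 -18.23  -0.96] w [0.223 0.    0.222]
```

Emit:
{"fn": "send_rows", "kwargs": {"moves": [0,1,-3.4,-1,0.045,0,0.045,0,2,-6.8,-2,0.09,0,0.09,0,3,-10.1,-2.9,0.135,0,0.135,0,4.1,-13.5,-3.9,0.18,0,0.18,0,5.1,-16.9,-4.9,0.223,0,0.222]}}

```text
time: 4.25
eef_pos: [538.7, 126.8, 255.0]
orientation: [-3.141, 0.78, -2.921]
force: [0.4, 0.2, -0.2]
opening: 26.3
finger_force: 59.6
```

```bash
python3 -c "
from plan import *
plan((560,-52,264))"
```

```text
t 4.25 pos [538.7 126.8 255. ] target [565.6 -52.5 258.3] q [ 0.06 -0.29 -0.8   0.28  0.11 -0.12] open 26.3 F [ 0.4  0.2 -0.2] ff 59.6
 call 1 d [  0.68 -18.09  -1.14] w [ 0.22  -0.005  0.222]
```

Emit:
{"fn": "send_rows", "kwargs": {"moves": [0,0,-3.6,-0.4,0.044,-0.001,0.044,0,0.1,-7.2,-0.8,0.088,-0.002,0.089,0,0.3,-10.9,-1,0.132,-0.003,0.133,0,0.5,-14.5,-1.1,0.176,-0.004,0.178,0,0.7,-18.1,-1.2,0.22,-0.005,0.222]}}

```text
time: 4.75
eef_pos: [565.8, -52.7, 259.0]
orientation: [3.141, 0.785, 3.048]
force: [-0.3, 0.8, -1.3]
opening: 26.4
finger_force: 59.6
```

```bash
python3 - <<'E'
from plan import *
p,d=grab_frame("side")
W=cloud("side",d).reshape(-1,3)
plan((606,-55.5,264))
P=sense();g=P["eef_pos"]-Ro.from_euler("xyz",P["orientation"]).apply([0,0,8]);print(g)
for z0 in range(180,300,10):
    S=W[(np.hypot(W[:,0]-g[0],W[:,1]-g[1])<25)&(W[:,2]>z0)&(W[:,2]<z0+10)]
    if len(S)>8:print(z0,len(S),S.mean(0).round(1),circ(S[:,:2],14).round(1))
cv2.imwrite("pics/c.png",cv2.resize(np.ascontiguousarray(p[60:260,260:460,::-1]),None,fx=3,fy=3,interpolation=2))
E
```

```text
t 4.8 pos [567.  -56.5 259.6] target [611.6 -56.  258.3] q [-0.27 -0.26 -0.77  0.27  0.12 -0.12] open 26.9 F [ 1.4 -2.1  0.4] ff 59.7
 call 1 d [-3.05  0.49  3.23] w [-0.008  0.001 -0.005]
[561.32449428 -55.90272289 265.28311458]
180 9 [557.9 -40.8 187.5] [561.5 -52.3]
190 31 [556.6 -41.7 194.6] [553.1 -29.2]
200 32 [556.8 -42.4 205. ] [561.5 -51.2]
210 31 [558.4 -42.  214.5] [562.2 -51.9]
220 31 [557.3 -41.6 224.5] [561.6 -51.2]
230 31 [556.2 -41.4 234.8] [548.9 -30.7]
240 27 [556.5 -41.1 243.9] [562.5 -51.5]
270 9 [568.1 -37.8 275.9] [557.1 -44.9]
280 38 [564.9 -48.8 285. ] [553.5 -48.9]
```

View pics/c.png

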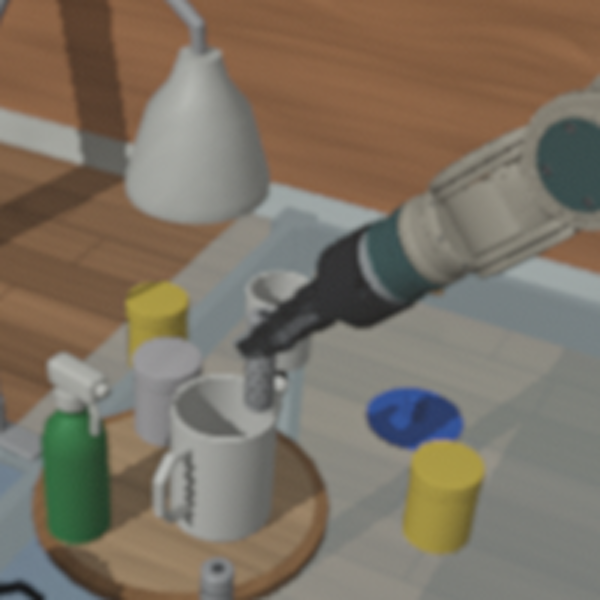

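The infuser hangs upright, next to the mouth and clear of the shade. I'll move it over the mouth and then down.

Emit:
{"fn": "send_rows", "kwargs": {"moves": [0,-0.8,0,0.8,0,0,0,0,-1.6,0,1.6,0,0,0,0,-2.4,0,2.4,0,0,0,0,-3.1,0,3.1,0,0,0,0,-3.1,0,3.1,0,0,0]}}

```text
time: 5.3
eef_pos: [611.9, -54.7, 260.0]
orientation: [3.141, 0.787, 3.052]
force: [-0.3, -0.2, -1.1]
opening: 26.3
finger_force: 59.8
```

```bash
python3 - <<'E'
from plan import *
plan((606,-55.5,200))
plan((606,-55.5,153))
E
```

```text
t 5.3 pos [611.9 -54.7 260. ] target [611.6 -56.  194.3] q [-0.24 -0.16 -0.7   0.25  0.11 -0.11] open 26.3 F [-0.3 -0.2 -1.1] ff 59.8
 call 1 d [ 4.66 -0.14  4.62] w [0.002 0.002 0.001]
t 5.3 pos [611.9 -54.7 260. ] target [611.6 -56.  147.3] q [-0.24 -0.16 -0.7   0.25  0.11 -0.11] open 26.3 F [-0.3 -0.2 -1.1] ff 59.8
 call 1 d [ 7.99 -0.14  7.94] w [0.002 0.002 0.001]
```

Emit:
{"fn": "send_rows", "kwargs": {"moves": [0,1,-0.1,1,0,0,0,0,2,-0.1,2,0,0,0,0,3,-0.1,3,0,0,0,0,4,-0.1,4,0,0,0,0,4.6,-0.1,4.6,0,0,0]}}

```text
time: 5.8
eef_pos: [609.2, -55.5, 192.7]
orientation: [3.141, 0.784, 3.051]
force: [-1.2, -0.3, -0.1]
opening: 26.7
finger_force: 59.7
```

Emit:
{"fn": "send_rows", "kwargs": {"moves": [0,0.7,0,0.7,0,0,0,0,1.4,0,1.4,0,0,0,0,2.1,0,2.1,0,0,0,0,2.8,0,2.8,0,0,0,0,3.3,0,3.3,0,0,0]}}

```text
time: 6.3
eef_pos: [611.3, -56.1, 148.5]
orientation: [3.139, 0.79, 3.05]
force: [1.8, -0.0, 12.8]
opening: 26.4
finger_force: 59.4
```

```bash
python3 - <<'E'
from plan import *
plan((606,-55.5,153))
p,d=grab_frame("side")
cv2.imwrite("pics/d.png",cv2.resize(np.ascontiguousarray(p[110:260,280:430,::-1]),None,fx=4,fy=4,interpolation=2))
E
```

```text
t 6.3 pos [611.3 -56.1 148.5] target [611.6 -56.  147.3] q [-0.25  0.01 -0.84 -0.07  0.11 -0.11] open 26.4 F [ 1.8 -0.  12.8] ff 59.4
 call 1 d [0.06 0.01 0.1 ] w [ 0.002  0.004 -0.   ]
```

View pics/d.png

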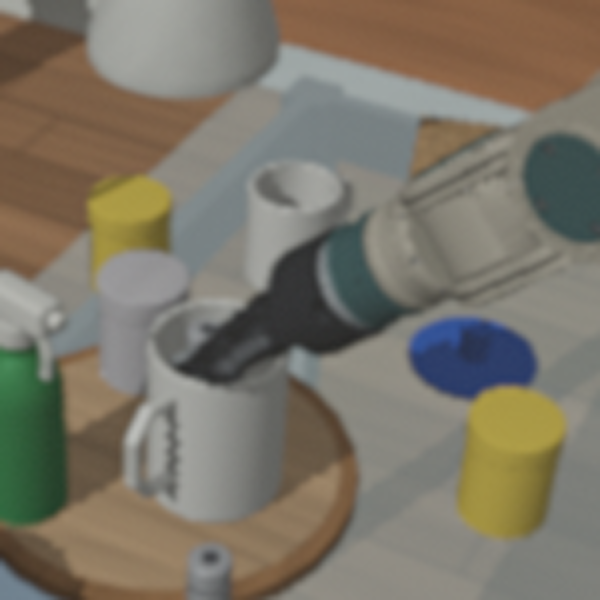

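The infuser is deep in the mouth. A 13 N upward force shows the gripper just touching the near rim, so I'll rise 4 mm and then open.

Emit:
{"fn": "send_rows", "kwargs": {"moves": [0,-0.3,0,-0.3,0,0,0,0,-0.3,0,-0.3,0,0,0,4.2,-0.3,0,-0.3,0,0,0,4.2,-0.3,0,-0.3,0,0,0,4.2,-0.3,0,-0.3,0,0,0]}}

```text
time: 6.85
eef_pos: [610.3, -56.2, 152.3]
orientation: [3.141, 0.787, 3.051]
force: [-0.6, -0.4, -0.0]
opening: 42.3
finger_force: 0.0
```

```bash
python3 - <<'E'
from plan import *
plan((606,-55.5,156),back=100,up=20)
E
```

```text
t 6.85 pos [610.3 -56.2 152.3] target [541.2 -49.6 241.1] q [-0.25 -0.   -0.84 -0.05  0.11 -0.11] open 42.3 F [-0.6 -0.4 -0. ] ff 0.0
 call 1 d [ -1.38   0.04 -11.18] w [0.001 0.001 0.   ]
```

Emit:
{"fn": "send_rows", "kwargs": {"moves": [4.2,-0.2,0,-2,0,0,0,4.2,-0.5,0,-4.5,0,0,0,4.2,-0.8,0,-7,0,0,0,4.2,-1.2,0,-9.5,0,0,0,4.2,-1.5,0,-11.5,0,0,0]}}

```text
time: 7.35
eef_pos: [539.2, -49.8, 245.3]
orientation: [3.141, 0.788, 3.051]
force: [0.6, -0.3, -0.4]
opening: 42.1
finger_force: 0.0
```

```bash
python3 - <<'E'
from plan import *
plan((494.5,-318.5,36),back=60,up=70)
p,d=grab_frame("side");W=cloud("side",d).reshape(-1,3)
for z0,z1 in((100,150),(150,170)):
    S=W[(np.hypot(W[:,0]-600,W[:,1]+52)<62)&(W[:,2]>z0)&(W[:,2]<z1)];print("pot",circ(S[:,:2],50).round(1),np.percentile(S[:,2],98))
S=W[(np.hypot(W[:,0]-600,W[:,1]+55)<38)&(W[:,2]<160)&(W[:,2]>30)];print("inside",len(S),np.median(S,0))
cv2.imwrite("pics/e.png",cv2.resize(np.ascontiguousarray(p[170:250,280:430,::-1]),None,fx=5,fy=5,interpolation=2))
E
```

```text
t 7.35 pos [539.2 -49.8 245.3] target [ 463.6 -298.6  142.8] q [-0.28 -0.3  -0.84  0.26  0.14 -0.14] open 42.1 F [ 0.6 -0.3 -0.4] ff 0.0
 call 1 d [  5.49 -12.73   1.75] w [0.17  0.001 0.17 ]
 call 2 d [  3.29 -12.99   3.96] w [0.17  0.001 0.17 ]
pot [598.6 -55.4] 149.24292212509718
pot [598.4 -55.3] 166.7509639378935
inside 61 [603.17763278 -53.90845403 140.84045438]
```

View pics/e.png

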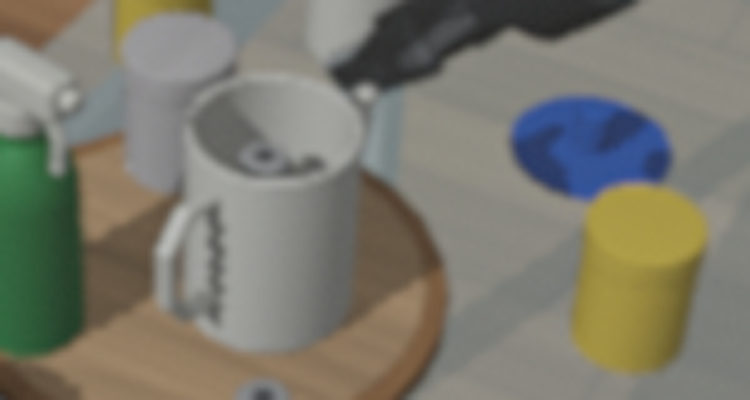

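The infuser stands in the pot, with its cap at (262,155) in the crop and z about 141, which means it is on the floor. The pot has not moved. Next is the lid.

Emit:
{"fn": "send_rows", "kwargs": {"moves": [4.8,1.1,-2.5,0.3,0.034,0,0.034,4.8,2.2,-5.1,0.7,0.068,0,0.068,4.8,3.3,-7.6,1,0.102,0,0.102,4.8,4.4,-10.2,1.4,0.136,0,0.136,4.8,5.5,-12.7,1.7,0.17,0,0.17]}}

```text
time: 7.9
eef_pos: [501.1, -174.8, 192.3]
orientation: [3.141, 0.786, 2.808]
force: [0.0, 0.5, 1.1]
opening: 47.9
finger_force: 0.0
```

Emit:
{"fn": "send_rows", "kwargs": {"moves": [4.8,0.7,-2.6,0.8,0.034,0,0.034,4.8,1.3,-5.2,1.6,0.068,0,0.068,4.8,2,-7.8,2.4,0.102,0,0.102,4.8,2.6,-10.4,3.2,0.136,0,0.136,4.8,3.3,-13,4,0.17,0,0.17]}}

```text
time: 8.4
eef_pos: [463.7, -299.5, 140.7]
orientation: [3.141, 0.786, 2.567]
force: [0.6, -0.7, 0.0]
opening: 47.7
finger_force: 0.0
```

```bash
python3 - <<'E'
from plan import *
plan((494.5,-318.5,36),back=60,up=0)
plan((494.5,-318.5,36))
p,d=grab_frame("top");W=cloud("top",d).reshape(-1,3);p=p.reshape(-1,3).astype(int)
S=W[(np.hypot(W[:,0]-495,W[:,1]+317)<70)&(W[:,2]>6)&(W[:,2]<60)&(p[:,2]>p[:,0]+60)];print(len(S),(np.percentile(S,1,0)+np.percentile(S,99,0))/2)
S=S[S[:,2]>35];print(len(S),S.mean(0))
E
```

```text
t 8.4 pos [ 463.7 -299.5  140.7] target [ 463.6 -298.6   72.8] q [-0.76 -0.1  -0.96 -0.07  0.13 -0.13] open 47.7 F [ 0.6 -0.7  0. ] ff 0.0
 call 1 d [4.85 0.07 4.76] w [-0.001  0.001 -0.002]
t 8.4 pos [ 463.7 -299.5  140.7] target [ 499.3 -321.6   30.3] q [-0.76 -0.1  -0.96 -0.07  0.13 -0.13] open 47.7 F [ 0.6 -0.7  0. ] ff 0.0
 call 1 d [ 4.85  0.07 10.76] w [-0.001  0.001 -0.002]
650 [ 493.67560049 -319.78300978   27.90053848]
52 [ 495.16086256 -318.69621742   44.97609515]
```

Emit:
{"fn": "send_rows", "kwargs": {"moves": [4.8,1.2,0,2.6,0,0,0,4.8,2.4,0,5.2,0,0,0,4.8,3.5,0,7.8,0,0,0,4.8,4.4,0,9.8,0,0,0,4.8,4.6,0,10.4,0,0,0]}}

```text
time: 8.95
eef_pos: [498.1, -319.7, 32.3]
orientation: [3.139, 0.782, 2.569]
force: [-1.8, 0.3, -0.2]
opening: 48.2
finger_force: 0.0
```

```bash
python3 - <<'E'
from plan import *
plan((494.5,-318.5,38))
E
```

```text
t 8.95 pos [ 498.1 -319.7   32.3] target [ 499.3 -321.6   32.3] q [-0.74  0.25 -0.97 -0.43  0.12 -0.12] open 48.2 F [-1.8  0.3 -0.2] ff 0.0
 call 1 d [-0.14 -0.1   0.14] w [ 0.002 -0.004 -0.   ]
```

Emit:
{"fn": "send_rows", "kwargs": {"moves": [4.8,-0.1,-0.1,0.1,0,0,0,0,-0.1,-0.1,0.1,0,0,0,0,-0.1,-0.1,0.1,0,0,0,0,-0.1,-0.1,0.1,0,0,0,0,-0.1,-0.1,0.1,0,0,0]}}

```text
time: 9.45
eef_pos: [499.8, -322.6, 36.9]
orientation: [3.141, 0.789, 2.57]
force: [-3.6, 1.9, 6.0]
opening: 23.8
finger_force: 59.2
```

```bash
python3 - <<'E'
from plan import *
plan((494.5,-318.5,38),up=100)
E
```

```text
t 9.45 pos [ 499.8 -322.6   36.9] target [ 499.3 -321.6  132.3] q [-0.74  0.25 -0.97 -0.43  0.12 -0.12] open 23.8 F [-3.6  1.9  6. ] ff 59.2
 call 1 d [-6.7   0.06 -6.8 ] w [0.001 0.004 0.   ]
```

Emit:
{"fn": "send_rows", "kwargs": {"moves": [0,-0.6,0,-0.6,0,0,0,0,-3,0,-3,0,0,0,0,-6,0,-6,0,0,0,0,-9,0,-9,0,0,0,0,-11.5,0,-11.5,0,0,0]}}

```text
time: 9.95
eef_pos: [498.7, -321.8, 200.8]
orientation: [3.141, 0.787, 2.57]
force: [0.9, -0.7, -1.1]
opening: 23.9
finger_force: 59.0
```

```bash
cat > lid.py <<'E'
from plan import *
def lidpose(show=None):
    """lid seen now: fit plane to flange top, circle to flange and knob, in world and relative to grasp point"""
    st=sense();R=Ro.from_euler("xyz",st["orientation"]);g=st["eef_pos"]-R.apply([0,0,8])
    for c in("side","top"):
        p,d=grab_frame(c);W=cloud(c,d).reshape(-1,3);q=p.reshape(-1,3).astype(int)
        B=(q[:,2]>1.6*q[:,0])&(q[:,2]>50)&(np.linalg.norm(W-g,axis=1)<110)
        S=W[B&~np.isnan(W[:,0])]
        if len(S)<30: print(c,"few",len(S));continue
        best=None;rng=np.random.default_rng(0)
        for _ in range(400):
            a=S[rng.choice(len(S),3,False)];n=np.cross(a[1]-a[0],a[2]-a[0]);l=np.linalg.norm(n)
            if l<500:continue
            n/=l;n*=np.sign(n[2])
            if n[2]<.8:continue
            k=np.abs((S-a[0])@n)<2.5
            if best is None or k.sum()>best.sum():best=k
        F=S[best];m=F.mean(0);n=np.linalg.svd(F-m)[2][2];n*=np.sign(n[2])
        print(c,"g",g.round(1),"n",len(S),len(F),"normal",n.round(3),"flange mid",((np.percentile(F,1,0)+np.percentile(F,99,0))/2).round(1),"ext",np.ptp(F,0).round(0),"circ55",circ(F[np.argsort(-np.hypot(*(F-m)[:,:2].T))[:len(F)//3]][:,:2],53).round(1))
        if show==c:
            u=proj(c,g)[0].astype(int);cv2.imwrite("pics/lid_%d.png"%(st["time"]*100),cv2.resize(np.ascontiguousarray(p[max(0,u[1]-60):u[1]+60,max(0,u[0]-70):u[0]+70,::-1]),None,fx=5,fy=5,interpolation=2))
E
python3 - <<'E'
from lid import *
lidpose("side")
plan((560,-52,240),up=0)
E
ls pics
```

```text
side g [ 493.9 -318.8  206.4] n 438 355 normal [-0.009 -0.002  1.   ] flange mid [ 492.2 -312.4  177.1] ext [104. 105.   6.] circ55 [ 487.8 -303.9]
top g [ 493.9 -318.8  206.4] n 513 253 normal [0.008 0.006 1.   ] flange mid [ 510.  -322.8  187.2] ext [ 79. 104.   6.] circ55 [ 523.5 -330.2]
t 10.05 pos [ 502.3 -325.   207.5] target [565.6 -52.5 234.3] q [-0.74 -0.13 -0.81  0.09  0.12 -0.12] open 23.8 F [ 1.1  0.2 -0.6] ff 59.0
 call 1 d [ 2.29 13.17 -4.33] w [-0.171  0.007 -0.167]
 call 2 d [ 0.04 13.91 -1.99] w [-0.171  0.007 -0.167]
c.png
crop1.png
d.png
e.png
g.png
lid_994.png
side0.png
top0.png
```

Emit:
{"fn": "send_rows", "kwargs": {"moves": [0,0.4,2.6,-1,-0.034,0.001,-0.033,0,0.8,5.2,-2,-0.068,0.002,-0.067,0,1.3,7.9,-2.9,-0.102,0.003,-0.1,0,1.8,10.5,-3.7,-0.136,0.004,-0.133,0,2.3,13.2,-4.4,-0.171,0.005,-0.167]}}

```text
time: 10.55
eef_pos: [529.2, -183.7, 211.0]
orientation: [3.135, 0.778, 2.806]
force: [0.4, 0.4, -1.3]
opening: 24.3
finger_force: 59.1
```

```bash
python3 -c "
from plan import *
plan((560,-52,243),up=0)"
```

```text
t 10.55 pos [ 529.2 -183.7  211. ] target [565.6 -52.5 237.3] q [-0.52 -0.21 -0.85  0.16  0.13 -0.13] open 24.3 F [ 0.4  0.4 -1.3] ff 59.1
 call 1 d [-1.23 13.6  -2.41] w [-0.165 -0.007 -0.172]
```

Emit:
{"fn": "send_rows", "kwargs": {"moves": [0,-1.5,1,-1.8,-0.033,-0.001,-0.034,0,-1.7,4,-2.1,-0.066,-0.003,-0.069,0,-1.6,7.2,-2.3,-0.1,-0.004,-0.103,0,-1.5,10.4,-2.5,-0.132,-0.006,-0.138,0,-1.3,13.6,-2.6,-0.165,-0.007,-0.172]}}

```text
time: 11.05
eef_pos: [565.1, -52.6, 239.2]
orientation: [-3.141, 0.786, 3.05]
force: [-0.1, -0.5, -1.1]
opening: 24.0
finger_force: 59.3
```

Emit:
{"fn": "send_rows", "kwargs": {"moves": [0,0,0,0,0,0,0,0,0,0,0,0,0,0,0,0,0,0,0,0,0,0,0,0,0,0,0,0,0,0,0,0,0,0,0]}}

```text
time: 11.55
eef_pos: [566.1, -54.9, 240.8]
orientation: [-3.14, 0.789, 3.047]
force: [0.6, -0.0, -1.3]
opening: 23.8
finger_force: 59.3
```

```bash
python3 - <<'E'
from lid import *
lidpose("side")
print(sense()["orientation"])
plan((599,-55.5,230),up=0)
E
ls pics
```

```text
side g [560.5 -54.4 246.4] n 603 535 normal [-0.002 -0.001  1.   ] flange mid [560.2 -46.6 217.1] ext [106. 100.   5.] circ55 [558.7 -45. ]
top g [560.5 -54.4 246.4] n 479 236 normal [ 0.005 -0.01   1.   ] flange mid [564.7 -53.5 217.9] ext [ 81. 108.   5.] circ55 [566.7 -51.5]
[-3.14017648  0.78894365  3.04725777]
t 11.65 pos [566.3 -54.8 241. ] target [604.6 -56.  224.3] q [-0.27 -0.24 -0.8   0.22  0.12 -0.13] open 24.0 F [-0.2 -0.2 -1.2] ff 59.3
 call 1 d [-1.52  0.24  3.89] w [-0.003  0.004 -0.001]
c.png
crop1.png
d.png
e.png
g.png
lid_1155.png
lid_994.png
side0.png
top0.png
```

```bash
python3 - <<'E'
from lid import *
plan((599.1,-57,234),az=-0.0945)
E
```

```text
t 11.65 pos [566.3 -54.8 241. ] target [604.7 -57.5 228.3] q [-0.27 -0.24 -0.8   0.22  0.12 -0.13] open 24.0 F [-0.2 -0.2 -1.2] ff 59.3
 call 1 d [-1.82  0.09  3.62] w [-0.001  0.004  0.   ]
```

Emit:
{"fn": "send_rows", "kwargs": {"moves": [0,-0.5,0,0.9,0,0,0,0,-1,0,1.8,0,0,0,0,-1.4,0.1,2.7,0,0,0,0,-1.8,0.1,3.6,0,0,0,0,-1.8,0.1,3.6,0,0,0]}}

```text
time: 12.15
eef_pos: [605.7, -56.8, 227.6]
orientation: [-3.14, 0.788, 3.049]
force: [0.1, -0.6, -1.4]
opening: 24.1
finger_force: 59.3
```

```bash
python3 - <<'E'
from lid import *
lidpose("side")
p,d=grab_frame("side");W=cloud("side",d).reshape(-1,3)
S=W[(np.hypot(W[:,0]-600,W[:,1]+52)<62)&(W[:,2]>70)&(W[:,2]<160)];print("pot",circ(S[:,:2],50).round(1))
plan((599.1,-57,205),az=-0.0945)
E
ls pics
```

```text
side g [600.  -56.3 233.2] n 599 506 normal [-0.001  0.006  1.   ] flange mid [598.9 -48.3 204. ] ext [106. 104.   6.] circ55 [597.  -46.1]
top g [600.  -56.3 233.2] n 156 76 normal [ 0.083 -0.032  0.996] flange mid [595.5 -54.4 204.9] ext [ 63. 107.   8.] circ55 [619.9 -60.3]
pot [599.3 -56.4]
t 12.3 pos [604.4 -56.6 227.8] target [604.7 -57.5 199.3] q [-0.25 -0.14 -0.76  0.16  0.11 -0.11] open 24.1 F [ 0.3  0.  -0.9] ff 59.3
 call 1 d [ 1.99 -0.09  2.04] w [-0.     0.002  0.001]
c.png
crop1.png
d.png
e.png
g.png
lid_1155.png
lid_1215.png
lid_994.png
side0.png
top0.png
```

Emit:
{"fn": "send_rows", "kwargs": {"moves": [0,0,-0.2,0,0,0,0,0,0.6,-0.3,0.6,0,0,0,0,1.1,-0.3,1.1,0,0,0,0,1.6,-0.3,1.6,0,0,0,0,1.6,-0.3,1.6,0,0,0]}}

```text
time: 12.8
eef_pos: [602.8, -59.5, 203.1]
orientation: [-3.141, 0.785, 3.048]
force: [-0.7, 0.2, -1.0]
opening: 24.0
finger_force: 59.3
```

```bash
python3 - <<'E'
from lid import *
lidpose("side")
plan((599.1,-58.5,199),az=-0.0945)
E
ls pics; cp pics/lid_12[4-9]*.png pics/L.png
```

```text
side g [597.2 -58.9 208.7] n 576 492 normal [0.001 0.007 1.   ] flange mid [596.6 -52.3 179. ] ext [105. 101.   6.] circ55 [594.5 -48.7]
top g [597.2 -58.9 208.7] n 173 87 normal [-0.006  0.016  1.   ] flange mid [593.9 -57.5 182.6] ext [ 66. 105.   6.] circ55 [601.1 -56. ]
t 12.9 pos [604.  -59.7 205. ] target [604.7 -59.  193.3] q [-0.26 -0.1  -0.79  0.1   0.12 -0.12] open 23.7 F [-0.4  0.3  0. ] ff 59.4
 call 1 d [0.77 0.07 0.87] w [-0.     0.002  0.001]
c.png
crop1.png
d.png
e.png
g.png
lid_1155.png
lid_1215.png
lid_1280.png
lid_994.png
side0.png
top0.png
```

View pics/L.png

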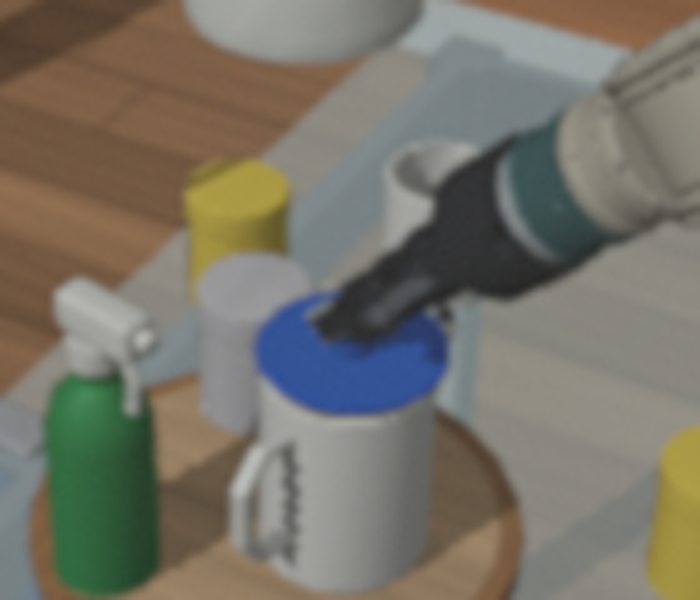

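The lid sits level and centred just over the rim (lid centre at column 351, pot at about 350). Pressing it home.

Emit:
{"fn": "send_rows", "kwargs": {"moves": [0,0.2,0,0.2,0,0,0,0,0.4,0,0.4,0,0,0,0,0.6,0,0.6,0,0,0,0,0.8,0,0.8,0,0,0,0,0.8,0,0.8,0,0,0]}}

```text
time: 13.4
eef_pos: [604.3, -59.8, 194.0]
orientation: [-3.14, 0.789, 3.048]
force: [0.0, 0.8, -1.5]
opening: 24.0
finger_force: 59.5
```

```bash
python3 - <<'E'
from lid import *
lidpose()
plan((599.1,-58.5,199),az=-0.0945)
E
```

```text
side g [598.6 -59.3 199.7] n 568 501 normal [ 0.    -0.005  1.   ] flange mid [598.3 -51.9 170.3] ext [107. 102.   6.] circ55 [596.3 -51.1]
top g [598.6 -59.3 199.7] n 175 84 normal [ 0.056 -0.021  0.998] flange mid [594.8 -56.8 171.9] ext [ 68. 106.   8.] circ55 [602.6 -57.2]
t 13.5 pos [604.3 -59.8 194.2] target [604.7 -59.  193.3] q [-0.26 -0.09 -0.8   0.07  0.12 -0.12] open 24.1 F [-0.3 -0.1 -1.9] ff 59.5
 call 1 d [0.03 0.08 0.09] w [-0.     0.003  0.001]
```

No contact yet, and the flange is at about rim height plus 5. A few mm more.

Emit:
{"fn": "send_rows", "kwargs": {"moves": [0,0.1,0,0.1,0,0,0,0,0.2,0,0.2,0,0,0,0,0.2,0,0.2,0,0,0,0,0.2,0,0.2,0,0,0,0,0.2,0,0.2,0,0,0]}}

```text
time: 14.0
eef_pos: [606.1, -60.1, 193.9]
orientation: [-3.14, 0.794, 3.049]
force: [-0.8, 0.1, 6.1]
opening: 24.2
finger_force: 59.7
```

Contact at 6 N, so it's seated. Releasing.

Emit:
{"fn": "send_rows", "kwargs": {"moves": [0,-0.05,0,-0.05,0,0,0,4.8,-0.05,0,-0.05,0,0,0,4.8,-0.05,0,-0.05,0,0,0,4.8,-0.05,0,-0.05,0,0,0,4.8,-0.05,0,-0.05,0,0,0]}}

```text
time: 14.5
eef_pos: [603.6, -59.7, 191.2]
orientation: [-3.14, 0.787, 3.048]
force: [0.3, -1.5, 0.2]
opening: 48.3
finger_force: 0.0
```

Emit:
{"fn": "send_rows", "kwargs": {"moves": [4.8,-0.3,0,-1,0,0,0,4.8,-0.8,0,-3,0,0,0,4.8,-1.4,0,-6,0,0,0,4.8,-2,0,-9,0,0,0,4.8,-2.5,0,-12,0,0,0]}}

```text
time: 15.0
eef_pos: [536.1, -53.1, 296.1]
orientation: [-3.14, 0.789, 3.049]
force: [0.5, -0.8, 1.2]
opening: 48.2
finger_force: 0.0
```

```bash
python3 - <<'E'
from lid import *
for c in("side","top"):
    p,d=grab_frame(c);W=cloud(c,d).reshape(-1,3);q=p.reshape(-1,3).astype(int)
    B=(q[:,2]>1.6*q[:,0])&(q[:,2]>50)&(np.hypot(W[:,0]-599,W[:,1]+55)<75)&(W[:,2]>140)&(W[:,2]<230)
    S=W[B];F=S[S[:,2]<185];K=S[S[:,2]>192]
    n=np.linalg.svd(F-F.mean(0))[2][2];print(c,"flange",len(F),((np.percentile(F,1,0)+np.percentile(F,99,0))/2).round(1),np.ptp(F,0).round(),"normal",n.round(3),"zmed",np.median(F[:,2]).round(1))
    if len(K):print("  knob",((K.min(0)+K.max(0))/2).round(1),np.ptp(K,0).round())
    S=W[(np.hypot(W[:,0]-600,W[:,1]+52)<62)&(W[:,2]>70)&(W[:,2]<155)]
    if len(S)>20:print("  pot",circ(S[:,:2],50).round(1))
    if c=="side":cv2.imwrite("pics/f.png",cv2.resize(np.ascontiguousarray(p[60:360,230:430,::-1]),None,fx=2,fy=2,interpolation=2))
E
```

```text
side flange 651 [599.  -56.3 174.5] [106. 108.  19.] normal [ 0.001  0.002 -1.   ] zmed 170.0
  knob [599.8 -55.8 198. ] [24. 25. 12.]
  pot [559.2  22.5]
top flange 514 [584.9 -58.3 171.6] [ 81. 109.  22.] normal [-0.007  0.001  1.   ] zmed 170.8
  knob [591.  -57.4 198.5] [ 6. 15. 10.]
  pot [567.5  26.2]
```

View pics/f.png

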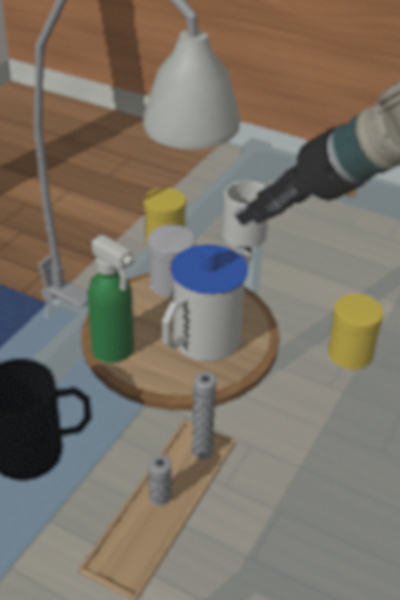

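The lid is home: flange at (599,-56.3), level, top at z 170. The pot is upright where it was, the other infusers and things are untouched, and the arm is clear. I'll hold still for a moment and hand in.

Emit:
{"fn": "send_rows", "kwargs": {"moves": [4.8,0,0,0,0,0,0,4.8,0,0,0,0,0,0,4.8,0,0,0,0,0,0,4.8,0,0,0,0,0,0,4.8,0,0,0,0,0,0]}}

```text
time: 15.6
eef_pos: [537.0, -53.3, 293.4]
orientation: [-3.141, 0.787, 3.048]
force: [0.2, 0.4, -0.6]
opening: 47.8
finger_force: 0.0
```

```bash
python3 -c "
from station import *
print(close_job())"
```

```text
the job is handed in; nothing more can be done
None
```

The job is handed in after about 15.6 s: the 100 mm infuser stands on the pot's floor and the blue lid sits level and home; the last pictures show nothing else moved, but no verdict came back.

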